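Lock the indexing fixture with its pin

ROBOT

A 7-joint arm with a two-finger parallel gripper is mounted at the origin on the work surface. World frame = base frame: x ahead of the robot, y to its left, z up, the work surface at z = 0. Lengths are in m, angles in rad, forces in N, time in s.
With the tool pointing down it reaches from about 0.425 to 0.925 m from the base axis. Payload 6.8 kg.
Tool frame: the origin (TCP) lies on the centre line of the jaws, within the pads' length; the fingertips stand 11 mm ahead of it and the grasp point (between the pads) lies 8 mm behind it; z points along the fingers, y is the direction in which the jaws open and shut (so a half turn about z gives the same grasp; the last joint's range is limited). The gripper opens to 85 mm and grips with 20 to 120 N. Pads are 22 mm wide; open, the fingers measure 114 mm over their backs; the gripper's body (76 mm by 85 mm) begins 54 mm behind the grasp point. The pads swing forward as they close: fully open they stand 13 mm farther back than shut.
Start: joints at [-1.422, 0.477, 0.022, 1.555, -0.011, 1.109, -0.083], TCP at [0.171, 0.653, 0.242] pointing down, gripper open.
Joint ranges: [-2.96, 2.96], [-0.34, 2.1], [-1.41, 1.46], [0.24, 2.44], [-1.37, 4.51], [0.17, 1.92], [-2.96, 2.96]. Speed limits (rad/s): [2.39, 2.39, 3.14, 3.14, 3.14, 3.14, 3.14].

INTERFACE

Orientations are given as a rotation vector (axis times angle).
In Python, from bench import r gives the robot as it stands.
- The arm moves only by the tool send_rows, never from a script. Its argument "deltas" is a list of rows, each a list of 7 numbers: the opening, from 0 (shut) to 1 (fully open), then the shift along the tool's x, y, z as a fraction of full scale, then the turn, a rotation vector about the tool's x, y, z as a fraction of full scale. In form: [[hand, x, y, z, ax, ay, az], ...]. A call has 1 to 20 rows; each row is the pose to reach, as a shift and turn from the pose commanded when the call began, along the tool's axes at that moment, turning the shorter way round; what a row does not reach only later rows make up. Full scale, the value 1, is 150 mm for a shift and 180 degrees for a turn. A row lasts 1/12 s, in which the tool goes at most 41.7 mm and 7.16 degrees, less where a joint would pass 70% of its speed; a pose out of reach is approached as far as the arm can. A call with a number of a shift or a turn outside -1 to 1 is refused whole. A call with a gripper value outside its range is refused whole. The fingers move at their own pace and stop on an object; "squeeze" is the grip in N (left out, the last holds). Time passes only in rows, so rows that repeat a pose let the fingers close. It gives the time, the measured TCP pose, the force and the opening at its end, in the units of the state.
- r.get_obs(): the state, without advancing time (a new reading comes with each control period).
- r.grab_frame(name): name is "side" or "top"; returns a dict with "pixels" (480x640x3 uint8, red, green, blue), "camera_matrix" (3x3 intrinsics, pixels), "rvec" (rotation vector, rad) and "tvec" (3), from world to camera coordinates, as OpenCV has them. Camera axes: x right, y down, z forward; pixel columns grow to the right and rows downward; lengths in m; the calibration is good to about 2 mm. A picture is of the moment at which its call begins. There is no depth.
- r.hand_in(): hands the job in, once; it reports no verdict.
The state is a dict: "clock": time; "joints": joint angles; "qvel": joint speeds; "tau": joint torques, N m; "tcp_pos": TCP position; "orientation": TCP orientation; "contact_force": force on the tool from outside, world axes, zero at the start; "moment": the same for the moment, N m; "grip_width": finger opening in m.
Only numpy, scipy, OpenCV 4.12 (cv2) and the standard library are available. Lean on these libraries where they do the work, as an engineer would, in place of code of your own. Each camera call takes 0.05 s, during which the arm holds its last target. There are 200 camera calls.

TASK

Lock the round collar of the indexing fixture: set the plain round-headed index pin from the white stand into the collar's hole, then turn the collar slowly counter-clockwise by its black post until the pin drops and catches in the bore hidden in the disc below, and stop turning at once. Then press the pin gently fully home, so that its head sits flush on the collar, and let go. Never force the pin against the collar, and leave everything else where it is.

Things in the scene. Friction and masses are not known exactly. Their poses are not given: they have to be found in the camera images.
- fixture: the fixed square aluminium base plate of the indexing fixture, 180 x 180 x 14 mm, screwed to the bench; origin under its centre, on the bench, exactly on the collar's turning axis; z up. A fixed dark steel disc and the turning collar sit on it.
- disc_top (a point): centre of the top of the fixed dark disc (radius 70 mm, top 42 mm above the bench) that the collar covers. It has one vertical bore, 15 mm wide with 2 mm chamfer, 48 mm from the axis. Where round the circle is not measured: the collar's hole comes over it at a swivel angle somewhere between 0.1 and 0.75 rad, always counter-clockwise of the start. Elsewhere the disc is flat.
- swivel (a joint): angle of the collar on the fixture, rad; 0 when the collar's axes are parallel to the fixture's, positive counter-clockwise from above, stops at -0.95 and +0.95. Starts between -0.75 and -0.15. It turns with a dry friction of 0.15 N m (about 3 N at the post) and stays where it is left.
- index_collar: the round steel collar, radius 70 mm, 32 mm thick, turning about a vertical axis; origin on the axis at its underside, 43 mm above the bench; z up. A dark loudspeaker magnet (radius 25, height 16 mm) is clamped on its centre. Its one hole is on its +y side, its hand post on its -y side. Pin and collar get marked if wedged or pressed together with more than 30 N: take care.
- collar_hole (a point): centre of the mouth of the collar's hole, in its top face 75 mm above the bench, 48 mm from the axis; 14 mm diameter with a 1 mm chamfer, straight through the 32 mm thick collar
- post_top (a point): centre of the top of the black upright round hand post for turning the collar, 16 mm diameter, 45 mm high above the collar's top, 48 mm from the axis, across the axis from the hole. Push it, or hold it from above, and lead it round the axis.
- index_pin: the loose steel index pin, about 130 g: a shank 12 mm thick and 53 mm long with a chamfered tip, below a plain round head 24 mm thick and 30 mm high; origin at the end of the tip, z towards the head. Starts upright in the white stand, its head resting on the stand's top 57 mm above the bench.
- pin_seat (a point): centre of the underside of the pin's head, 53 mm from the tip. 20 mm above the collar's top while the pin stands in the hole on the flat disc; over the bore the pin drops 9 to 10 mm by its own weight and stops the collar (play 2 to 3 mm, about 0.05 rad, either way); level with the collar's top when fully home.
- pin_top (a point): centre of the top of the pin's head, 83 mm from the tip. Once dropped, the pin rests on a stiff friction plug in the bore: a downward push of about 7 N slides it the last 10 mm, and it stays there.
- pin_stand: fixed white plastic stand, 56 x 126 x 57 mm, with two through-holes of 14 mm diameter, 35 mm either side of its centre along its own y; origin under its centre. Index pin and tee key stand in them, either way round.
- tee_key: bystander: steel tee key in the other hole of the stand, 12 mm shank with a 44 mm cross bar on top 50 mm above the shank's end (origin), not needed
- screw_bin: bystander: open green bin with steel screws, 100 x 85 x 45 mm, origin under its centre
- rivet_bin: bystander: open green bin with brass rivets, 100 x 85 x 45 mm, origin under its centre
- screwdriver: bystander: screwdriver with orange handle, 200 mm long, lying on the bench
- pipe_tee: bystander: small white plastic pipe tee, 60 mm long, 22 mm thick, lying on the bench
- speaker_unit: bystander: small black loudspeaker, 88 mm across, 46 mm high, origin under its centre
Mind the look-alikes: they are no part of the job. What is shaped like the index_pin but pink is not meant.

How it is judged:
By the outcome, as a careful person would: the job done as asked, in the order asked, and still so for the second after the job is handed in, with the robot touching nothing.
It also fails if it takes over 69 s, if anything falls off the work surface, if the arm or the gripper's body presses on something with over 40 N, if the wrist force passes 120 N, or if a joint passes its speed limit or range.

## Working session

There is one attempt and no reset: what is moved stays moved. The work goes in short steps, Python scripts to look and compute and a tool call to move; the robot and the scene stay as the last step left them, time stands still between calls to the robot, and variables do not carry over. Pictures are saved under pics/ and viewed, about 8 in all and at most 12, crops included, and the job is handed in when it is done.

Besides the shell and the picture viewer there is one more tool, called by a JSON object that holds its "method" and its "body". send_rows: Moves the arm, as the interface text tells. Shift numbers are shares of 150 mm and turn numbers shares of 180 degrees, none past 1 either way. Its arguments: {"type":"object","properties":{"deltas":{"type":"array","items":{"type":"array","items":{"type":"number"}}},"squeeze":{"type":"number"}},"required":["deltas"]}

```bash
mkdir -p pics; cat > h.py <<'E'
import numpy as np, cv2
from bench import r
def grab(n,f=None):
    d=r.grab_frame(n)
    if f: cv2.imwrite('pics/'+f,cv2.cvtColor(d['pixels'],cv2.COLOR_RGB2BGR))
    return d
def ray(d,uv,z):
    K=np.array(d['camera_matrix']);R=cv2.Rodrigues(np.array(d['rvec'],float))[0];t=np.array(d['tvec'],float).ravel()
    c=-R.T@t; v=R.T@np.linalg.solve(K,[uv[0],uv[1],1.]); return c+v*(z-c[2])/v[2]
def proj(d,p):
    return cv2.projectPoints(np.array(p,float).reshape(-1,1,3),np.array(d['rvec'],float),np.array(d['tvec'],float),np.array(d['camera_matrix'],float),None)[0].reshape(-1,2)
E
python3 - <<'E'
from h import *
for n in('side','top'):
    d=grab(n,n+'0.png')
    R=cv2.Rodrigues(np.array(d['rvec'],float))[0];print(n,-R.T@np.array(d['tvec']).ravel(),R[2],d['camera_matrix'][0])
print(r.get_obs())
E
```

```text
side [ 0.37095199 -0.76602976  0.76687994] [ 0.18009612  0.73484266 -0.65388964] [489.86748778   0.         319.80413695]
top [ 0.24543657 -0.04286674  1.4069922 ] [ 0.22291178  0.01985604 -0.97463638] [567.47870683   0.         319.14274448]
{'clock': 0.1, 'joints': array([-1.42209796,  0.47775117,  0.02232654,  1.55631812, -0.01149742,
        1.10931701, -0.08312   ]), 'qvel': array([-0.0005453 , -0.00247123,  0.00143838, -0.00224942, -0.00123378,
       -0.00062475,  0.00043663]), 'tau': array([ 5.02022303e-03, -5.97751129e+01,  1.61401413e+00, -2.81949681e+01,
        1.28426857e-02,  5.03620191e-03,  2.08916754e-05]), 'tcp_pos': array([0.17131096, 0.65237583, 0.24141455]), 'orientation': array([-4.02233248e-01, -3.11563762e+00,  2.61198246e-03]), 'contact_force': array([-0.28710327,  0.39904904, -0.50208203]), 'moment': array([ 0.03491383,  0.0335015 , -0.01987612]), 'grip_width': 0.08535538498068748}
```

View pics/top0.png

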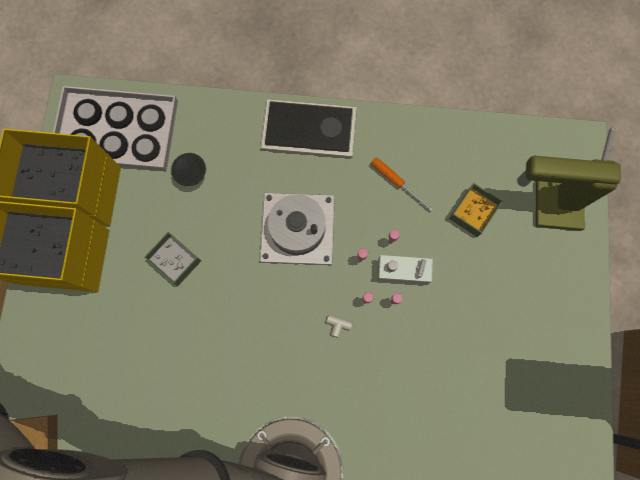

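View pics/side0.png

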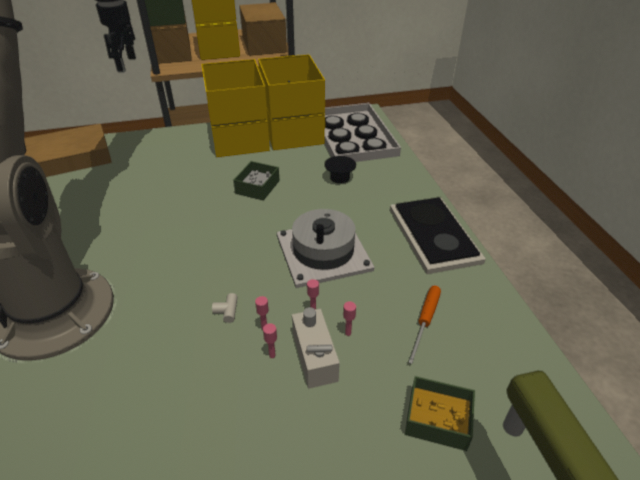

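The top view shows the fixture at about (297,229), the stand at (405,269) with the pin at its left end (392,266), and four pink decoys standing around it. Next I'll zoom in on that area.

```bash
python3 - <<'E'
from h import *
a=cv2.imread('pics/top0.png')[180:320,250:450]
b=cv2.imread('pics/side0.png')[195:395,210:390]
cv2.imwrite('pics/tc.png',cv2.resize(a,None,fx=4,fy=4,interpolation=cv2.INTER_CUBIC))
cv2.imwrite('pics/sc.png',cv2.resize(b,None,fx=3,fy=3,interpolation=cv2.INTER_CUBIC))
E
```

```text
(no output)
```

View pics/tc.png

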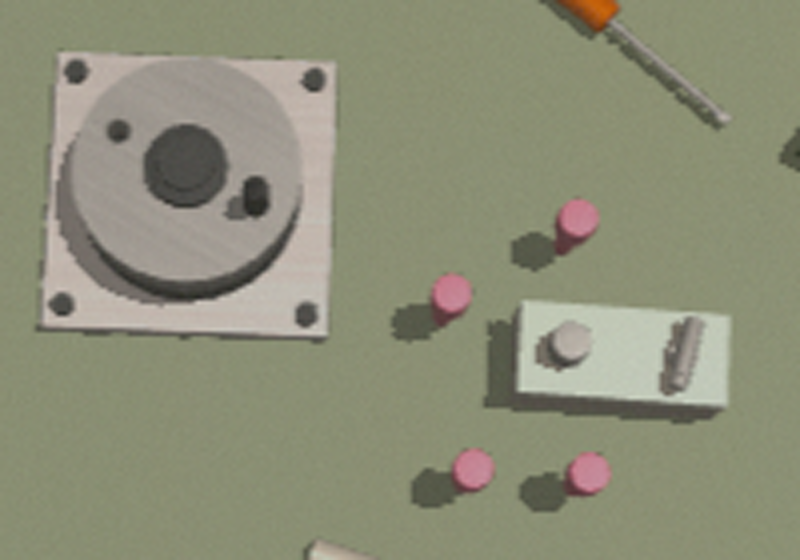

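View pics/sc.png

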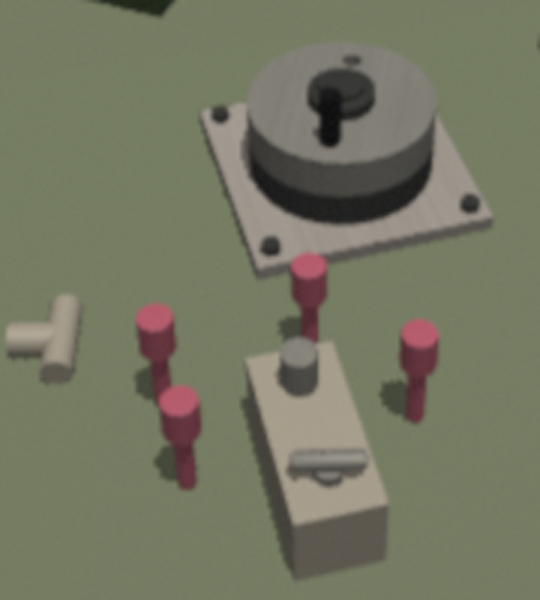

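```bash
cat >> h.py <<'E'
T=lambda u,v:(250+(u+.5)/4-.5,180+(v+.5)/4-.5)
S=lambda u,v:(210+(u+.5)/3-.5,195+(v+.5)/3-.5)
E
python3 - <<'E'
from h import *
dt,ds=grab('top'),grab('side')
P=lambda n,d,uv,z:print(n,np.round(ray(d,uv,z),4))
P('pin t',dt,T(573,337),.087);P('pin s',ds,S(299,349),.087)
P('hole t',dt,T(118,130),.075);P('hole s',ds,S(352,60),.075)
P('post t',dt,T(257,184),.12);P('post s',ds,S(329,95),.12)
c=[ray(dt,T(*p),.014) for p in((57,52),(336,62),(327,338),(40,327))]
print(np.round(c,4),np.mean(c,0))
c=[ray(ds,S(*p),.014) for p in((201,115),(491,216),(259,271))]
print(np.round(c,4),(c[1]+c[0])/2)
sc=[ray(dt,T(*p),.057) for p in((522,301),(731,316),(726,407),(518,392))]
print('stand',np.round(sc,4),np.mean(sc,0))
P('key',dt,T(685,353),.061)
for p in((578,219),(453,294),(473,469),(590,472)):P('pink t',dt,T(*p),.083)
for p in((309,268),(156,318),(181,402),(420,334)):P('pink s',ds,S(*p),.083)
E
```

```text
pin t [ 0.4931 -0.1958  0.087 ]
pin s [ 0.4913 -0.1961  0.087 ]
hole t [0.5967 0.0863 0.075 ]
hole s [0.5959 0.0833 0.075 ]
post t [ 0.56   -0.0024  0.12  ]
post s [ 0.5562 -0.006   0.12  ]
[[ 0.6605  0.1368  0.014 ]
 [ 0.6707 -0.0417  0.014 ]
 [ 0.4918 -0.0519  0.014 ]
 [ 0.4819  0.1267  0.014 ]] [0.57623735 0.04249273 0.014     ]
[[ 0.4823  0.1184  0.014 ]
 [ 0.6689 -0.0446  0.014 ]
 [ 0.4927 -0.0586  0.014 ]] [0.57560142 0.03687359 0.014     ]
stand [[ 0.5179 -0.1671  0.057 ]
 [ 0.5205 -0.2935  0.057 ]
 [ 0.4649 -0.2933  0.057 ]
 [ 0.4622 -0.1686  0.057 ]] [ 0.49138052 -0.23061025  0.057     ]
key [ 0.4946 -0.2664  0.061 ]
pink t [ 0.5656 -0.1946  0.083 ]
pink t [ 0.513  -0.1236  0.083 ]
pink t [ 0.4104 -0.1432  0.083 ]
pink t [ 0.415  -0.2113  0.083 ]
pink s [ 0.5132 -0.1284  0.083 ]
pink s [ 0.4116 -0.1475  0.083 ]
pink s [ 0.416  -0.2158  0.083 ]
pink s [ 0.5666 -0.1987  0.083 ]
```

{"method": "send_rows", "body": {"deltas": [[1, -0.94, -0.456, 0, 0, 0, 0.418], [0.6, -0.94, -0.456, 0, 0, 0, 0.418], [0.6, -0.94, -0.456, 0, 0, 0, 0.418], [0.6, -0.94, -0.456, 0, 0, 0, 0.418], [0.6, -0.94, -0.456, 0, 0, 0, 0.418], [0.6, -0.94, -0.456, 0, 0, 0, 0.418], [0.6, -0.94, -0.456, 0, 0, 0, 0.418], [0.6, -0.94, -0.456, 0, 0, 0, 0.418], [0.6, -0.94, -0.456, 0, 0, 0, 0.418], [0.6, -0.94, -0.456, 0, 0, 0, 0.418], [0.6, -0.94, -0.456, 0, 0, 0, 0.418], [0.6, -0.94, -0.456, 0, 0, 0, 0.418]]}}

```text
clock: 1.2
tcp_pos: [0.2902, 0.5509, 0.2421]
orientation: [2.222, 2.22, -0.001]
contact_force: [0.5, 0.3, 0.3]
grip_width: 0.0512
```

{"method": "send_rows", "body": {"deltas": [[0.6, -0.94, 0.93, 0, 0, 0, 0], [0.6, -0.94, 0.93, 0, 0, 0, 0], [0.6, -0.94, 0.93, 0, 0, 0, 0], [0.6, -0.94, 0.93, 0, 0, 0, 0], [0.6, -0.94, 0.93, 0, 0, 0, 0]]}}

```text
clock: 1.62
tcp_pos: [0.4326, 0.4067, 0.2425]
orientation: [2.22, 2.221, 0.0]
contact_force: [0.9, -0.3, 0.2]
grip_width: 0.0514
```

{"method": "send_rows", "body": {"deltas": [[0.6, -1, 0.6, 0, 0, 0, 0], [0.6, -1, 0.6, 0, 0, 0, 0], [0.6, -1, 0.6, 0, 0, 0, 0], [0.6, -1, 0.6, 0, 0, 0, 0], [0.6, -1, 0.6, 0, 0, 0, 0]]}}

```text
clock: 2.03
tcp_pos: [0.5241, 0.2516, 0.2429]
orientation: [2.226, 2.211, -0.0]
contact_force: [-0.2, -1.4, 0.8]
grip_width: 0.0513
```

{"method": "send_rows", "body": {"deltas": [[0.6, -1, 0, 0, 0, 0, 0], [0.6, -1, 0, 0, 0, 0, 0], [0.6, -1, 0, 0, 0, 0, 0], [0.6, -1, 0, 0, 0, 0, 0]]}}

```text
clock: 2.37
tcp_pos: [0.5199, 0.1051, 0.2424]
orientation: [2.222, 2.22, -0.001]
contact_force: [0.0, -0.3, -1.0]
grip_width: 0.0513
```

{"method": "send_rows", "body": {"deltas": [[0.6, -1, 0, 0, 0, 0, 0], [0.6, -1, 0, 0, 0, 0, 0], [0.6, -1, 0, 0, 0, 0, 0], [0.6, -1, 0, 0, 0, 0, 0]]}}

```text
clock: 2.7
tcp_pos: [0.5197, -0.0447, 0.2427]
orientation: [2.222, 2.219, -0.001]
contact_force: [-0.2, -0.9, 0.3]
grip_width: 0.0513
```

{"method": "send_rows", "body": {"deltas": [[0.6, -1, -0.18, 0, 0, 0, 0], [0.6, -1, -0.18, 0, 0, 0, 0], [0.6, -1, -0.18, 0, 0, 0, 0], [0.6, -1, -0.18, 0, 0, 0, 0], [0.6, -1, -0.18, 0.3, 0, 0, 0], [0.6, -1, -0.18, 0.6, 0, 0, 0], [0.6, -1, -0.18, 0.8, 0, 0, 0], [0.6, -1, -0.18, 0.8, 0, 0, 0]]}}

```text
clock: 3.37
tcp_pos: [0.4892, -0.1882, 0.1164]
orientation: [-2.211, -2.218, 0.01]
contact_force: [-1.1, 1.0, 0.2]
grip_width: 0.0512
```

```bash
python3 - <<'E'
from h import *
d=grab('side');a=d['pixels'][235:375,230:410,::-1]
d2=grab('top');b=d2['pixels'][200:340,330:450,::-1]
f=lambda a:cv2.resize(a,None,fx=2.6,fy=2.6,interpolation=cv2.INTER_CUBIC)
cv2.imwrite('pics/g1.png',np.hstack([f(a),f(b)]))
E
```

```text
(no output)
```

View pics/g1.png

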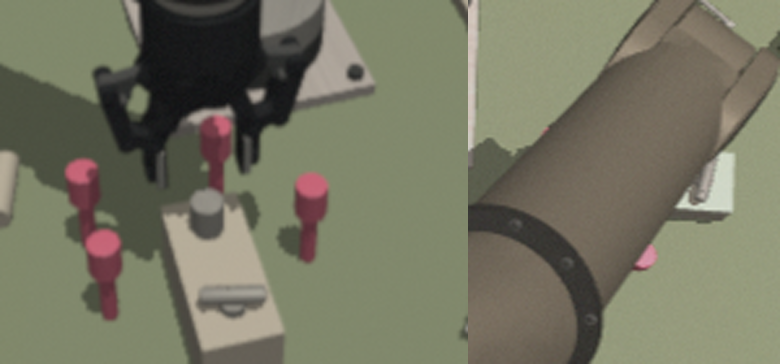

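The fingers straddle the pin head (207,213 in the crop) and are clear of all the pink decoys. The forearm blocks the top view.

{"method": "send_rows", "body": {"deltas": [[0.6, 0, 0, 0, 0, 0, 0], [0.6, 0, 0, 0, 0, 0, 0], [0.6, 0, 0, 0.08, 0, 0, 0], [0.6, 0, 0, 0.16, 0, 0, 0], [0.6, 0, 0, 0.16, 0, 0, 0], [0.6, 0, 0, 0.16, 0, 0, 0]]}}

```text
clock: 3.97
tcp_pos: [0.4929, -0.1896, 0.0976]
orientation: [-2.219, -2.221, 0.001]
contact_force: [-0.1, 0.3, 0.2]
grip_width: 0.0512
```

{"method": "send_rows", "body": {"deltas": [[0.6, -0.043, 0, 0, 0, 0, 0], [0.6, -0.043, 0, 0.05, 0, 0, 0], [0.6, -0.043, 0, 0.1, 0, 0, 0], [0.6, -0.043, 0, 0.15, 0, 0, 0], [0.6, -0.043, 0, 0.15, 0, 0, 0], [0.6, -0.043, 0, 0.15, 0, 0, 0]], "squeeze": 40}}

```text
clock: 4.47
tcp_pos: [0.493, -0.1962, 0.075]
orientation: [-2.22, -2.221, 0.001]
contact_force: [0.7, -0.9, 0.0]
grip_width: 0.0513
```

{"method": "send_rows", "body": {"deltas": [[0.4, 0, 0, 0, 0, 0, 0], [0.3, 0, 0, 0, 0, 0, 0], [0.2, 0, 0, 0, 0, 0, 0], [0.1, 0, 0, 0, 0, 0, 0], [0.1, 0, 0, 0, 0, 0, 0], [0.1, 0, 0, 0, 0, 0, 0]]}}

```text
clock: 4.97
tcp_pos: [0.4927, -0.1964, 0.0761]
orientation: [-2.22, -2.221, 0.001]
contact_force: [-4.0, -0.6, 5.9]
grip_width: 0.0226
```

{"method": "send_rows", "body": {"deltas": [[0.1, 0, 0, -0.05, 0, 0, 0], [0.1, 0, 0, -0.1, 0, 0, 0], [0.1, 0, 0, -0.2, 0, 0, 0], [0.1, 0, 0, -0.3, 0, 0, 0], [0.1, 0, 0, -0.4, 0, 0, 0], [0.1, 0, 0, -0.6, 0, 0, 0], [0.1, 0, 0, -0.8, 0, 0, 0], [0.1, 0, 0, -0.9, 0, 0, 0], [0.1, 0, 0, -0.9, 0, 0, 0], [0.1, 0, 0, -0.9, 0, 0, 0]]}}

```text
clock: 5.8
tcp_pos: [0.4943, -0.1963, 0.2119]
orientation: [2.219, 2.221, 0.003]
contact_force: [-0.4, 0.7, -2.2]
grip_width: 0.0225
```

{"method": "send_rows", "body": {"deltas": [[0.1, 0.5, 0.2, 0, 0, 0, 0], [0.1, 1, 0.4, 0, 0, 0, 0], [0.1, 1, 0.4, 0, 0, 0, 0], [0.1, 1, 0.4, 0, 0, 0, 0], [0.1, 1, 0.4, 0, 0, 0, 0], [0.1, 1, 0.4, 0, 0, 0, 0], [0.1, 1, 0.4, 0, 0, 0, 0], [0.1, 1, 0.4, 0, 0, 0, 0]]}}

```text
clock: 6.47
tcp_pos: [0.5524, -0.0478, 0.2101]
orientation: [-2.222, -2.219, 0.003]
contact_force: [-0.7, -0.4, -0.7]
grip_width: 0.0224
```

{"method": "send_rows", "body": {"deltas": [[0.1, 0.4, 0.12, 0, 0, 0, 0], [0.1, 0.8, 0.25, 0, 0, 0, 0], [0.1, 0.8, 0.25, 0, 0, 0, 0], [0.1, 0.8, 0.25, 0, 0, 0, 0], [0.1, 0.8, 0.25, 0, 0, 0, 0], [0.1, 0.8, 0.25, 0, 0, 0, 0], [0.1, 0.8, 0.25, 0, 0, 0, 0]]}}

```text
clock: 7.05
tcp_pos: [0.5904, 0.071, 0.2107]
orientation: [2.224, 2.218, -0.001]
contact_force: [1.1, -0.8, -2.1]
grip_width: 0.0223
```

```bash
python3 - <<'E'
from h import *
d=grab('side','s2.png');a=d['pixels'][150:310,240:400,::-1]
d2=grab('top','t2.png');b=d2['pixels'][170:330,230:390,::-1]
f=lambda a:cv2.resize(a,None,fx=2.5,fy=2.5,interpolation=cv2.INTER_CUBIC)
cv2.imwrite('pics/g2.png',np.hstack([f(a),f(b)]))
o=r.get_obs();print(o['tcp_pos'],o['contact_force'],o['grip_width'])
E
```

```text
[0.59052476 0.07141334 0.21088315] [-0.75819214 -0.41791452 -0.62920362] 0.022604763605061255
```

View pics/g2.png

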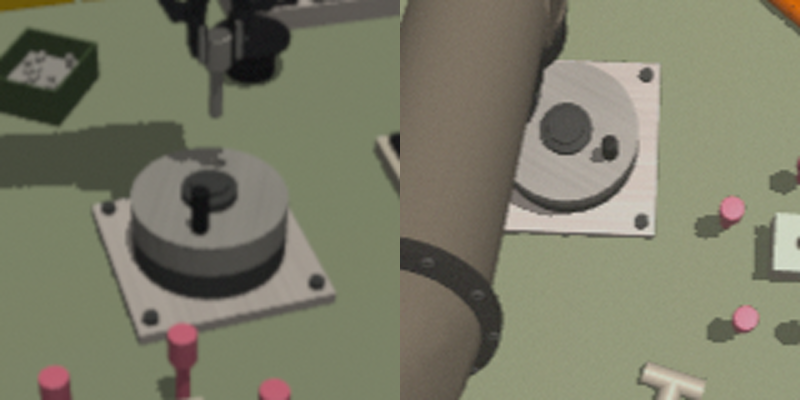

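Pin is held upright, with its tip at side pixel ≈(326,196); the top view of the hole is blocked. I'll measure tip against hole in the same (side) camera.

```bash
python3 - <<'E'
from h import *
f=lambda a:cv2.resize(a,None,fx=10,fy=10,interpolation=cv2.INTER_CUBIC)
s2=cv2.imread('pics/s2.png');s0=cv2.imread('pics/side0.png');t0=cv2.imread('pics/top0.png')
a=f(s2[155:205,305:345]);b=f(s0[205:225,307:347]);c=f(t0[198:228,265:305])
cv2.imwrite('pics/g3.png',np.hstack([a,np.vstack([b,c])]))
E
```

```text
(no output)
```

View pics/g3.png

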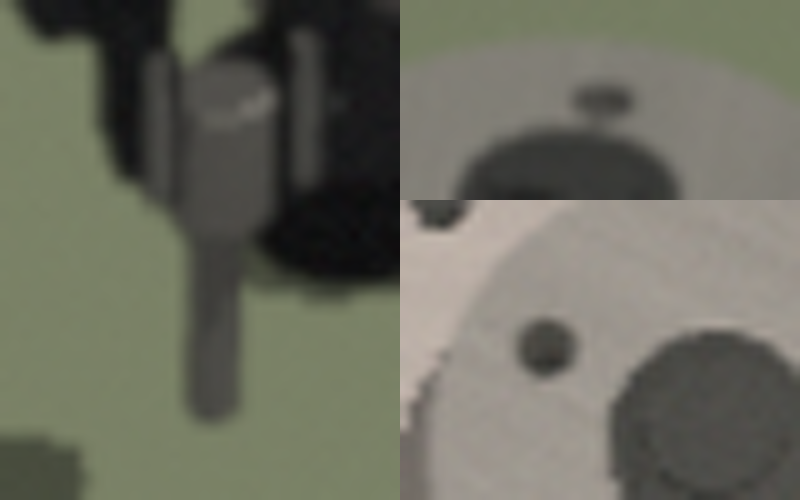

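```bash
python3 - <<'E'
from h import *
d=grab('side');dt=grab('top')
o=r.get_obs();z=o['tcp_pos'][2]-.072;print(o['tcp_pos'],z)
print('tip',ray(d,(325.85,195.45),z),'headtop',ray(d,(327.55,163.35),z+.083))
print('hole',ray(d,(326.95,214.65),.075),ray(dt,(279.25,212.25),.075))
p=o['tcp_pos'];print(proj(d,[[p[0],p[1],z],[p[0],p[1],z+.083]]))
E
```

```text
[0.59068729 0.07225592 0.2109609 ] 0.13896090270067468
tip [0.58945291 0.07066091 0.1389609 ] headtop [0.59160718 0.06788234 0.2219609 ]
hole [0.59584493 0.08333943 0.075     ] [0.59642068 0.0859987  0.075     ]
[[326.21901101 194.95097388]
 [326.59133413 162.29560985]]
```

{"method": "send_rows", "body": {"deltas": [[0.1, 0.093, 0.035, 0, 0, 0, 0], [0.1, 0.093, 0.035, 0.1, 0, 0, 0], [0.1, 0.093, 0.035, 0.2, 0, 0, 0], [0.1, 0.093, 0.035, 0.3, 0, 0, 0], [0.1, 0.093, 0.035, 0.38, 0, 0, 0], [0.1, 0.093, 0.035, 0.38, 0, 0, 0], [0.1, 0.093, 0.035, 0.38, 0, 0, 0]], "squeeze": 25}}

```text
clock: 7.83
tcp_pos: [0.5959, 0.0879, 0.1534]
orientation: [-2.22, -2.222, 0.002]
contact_force: [-0.5, 0.5, -2.1]
grip_width: 0.0226
```

```bash
python3 - <<'E'
from h import *
d=grab('side','s3.png');a=d['pixels'][180:230,300:350,::-1]
cv2.imwrite('pics/g4.png',cv2.resize(a,None,fx=10,fy=10,interpolation=cv2.INTER_CUBIC))
o=r.get_obs();print(o['tcp_pos'],o['contact_force'],o['grip_width'])
E
```

```text
[0.59647836 0.0877908  0.15417961] [ 0.05699972 -0.65040585 -0.88929384] 0.02270481546348516
```

View pics/g4.png

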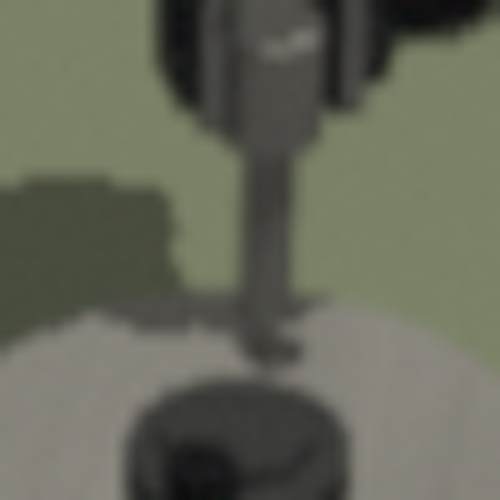

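{"method": "send_rows", "body": {"deltas": [[0.1, -0.01, 0.006, 0, 0, 0, 0], [0.1, -0.01, 0.006, 0.02, 0, 0, 0], [0.1, -0.01, 0.006, 0.04, 0, 0, 0], [0.1, -0.01, 0.006, 0.06, 0, 0, 0], [0.1, -0.01, 0.006, 0.07, 0, 0, 0], [0.1, -0.01, 0.006, 0.07, 0, 0, 0]]}}

```text
clock: 8.38
tcp_pos: [0.5966, 0.0862, 0.1428]
orientation: [-2.22, -2.222, 0.001]
contact_force: [-0.1, 0.0, -1.5]
grip_width: 0.0228
```

{"method": "send_rows", "body": {"deltas": [[0.1, 0, 0, 0.02, 0, 0, 0], [0.1, 0, 0, 0.04, 0, 0, 0], [0.1, 0, 0, 0.05, 0, 0, 0], [0.1, 0, 0, 0.06, 0, 0, 0], [0.1, 0, 0, 0.06, 0, 0, 0]]}}

```text
clock: 8.8
tcp_pos: [0.5968, 0.0861, 0.1339]
orientation: [-2.22, -2.222, 0.001]
contact_force: [-0.4, -0.0, -1.1]
grip_width: 0.0226
```

{"method": "send_rows", "body": {"deltas": [[0.1, 0, 0, 0.02, 0, 0, 0], [0.1, 0, 0, 0.04, 0, 0, 0], [0.1, 0, 0, 0.06, 0, 0, 0], [0.1, 0, 0, 0.08, 0, 0, 0], [0.1, 0, 0, 0.1, 0, 0, 0], [0.1, 0, 0, 0.11, 0, 0, 0], [0.1, 0, 0, 0.11, 0, 0, 0]]}}

```text
clock: 9.38
tcp_pos: [0.5967, 0.0861, 0.1173]
orientation: [-2.22, -2.222, 0.001]
contact_force: [-0.4, -0.4, -0.8]
grip_width: 0.0226
```

{"method": "send_rows", "body": {"deltas": [[0.1, 0, 0, 0.012, 0, 0, 0], [0.1, 0, 0, 0.012, 0, 0, 0], [0.3, 0, 0, 0.012, 0, 0, 0], [0.4, 0, 0, 0.012, 0, 0, 0], [0.5, 0, 0, 0.012, 0, 0, 0], [0.5, 0, 0, 0.012, 0, 0, 0], [0.5, 0, 0, 0.012, 0, 0, 0], [0.5, 0, 0, -0.1, 0, 0, 0], [0.5, 0, 0, -0.25, 0, 0, 0], [0.5, 0, 0, -0.4, 0, 0, 0], [0.5, 0, 0, -0.4, 0, 0, 0], [0.5, 0, 0, -0.4, 0, 0, 0]]}}

```text
clock: 10.38
tcp_pos: [0.5979, 0.0863, 0.1791]
orientation: [2.22, 2.222, 0.004]
contact_force: [-0.7, -0.6, 0.6]
grip_width: 0.0428
```

{"method": "send_rows", "body": {"deltas": [[0.3, -0.2, -0.08, 0, 0, 0, 0.04], [0.26, -0.4, -0.17, 0, 0, 0, 0.08], [0.26, -0.59, -0.25, 0, 0, 0, 0.127], [0.26, -0.59, -0.25, 0, 0, 0, 0.127], [0.26, -0.59, -0.25, 0, 0, 0, 0.127], [0.26, -0.59, -0.25, 0, 0, 0, 0.127], [0.26, -0.59, -0.25, 0, 0, 0, 0.127], [0.26, -0.59, -0.25, 0, 0, 0, 0.127]], "squeeze": 20}}

```text
clock: 11.05
tcp_pos: [0.5598, -0.0009, 0.1774]
orientation: [-2.614, -1.742, 0.0]
contact_force: [0.5, 0.3, -0.8]
grip_width: 0.0221
```

```bash
python3 - <<'E'
from h import *
d=grab('side','s5.png');a=d['pixels'][170:280,260:390,::-1]
b=grab('top','t5.png')['pixels'][170:280,240:370,::-1]
f=lambda a:cv2.resize(a,None,fx=3,fy=3,interpolation=cv2.INTER_CUBIC)
cv2.imwrite('pics/g5.png',np.hstack([f(a),f(b)]))
o=r.get_obs();print(o['tcp_pos'],o['orientation'],o['contact_force'],o['grip_width'])
E
```

```text
[ 0.55977922 -0.00136226  0.1775713 ] [-2.61481269e+00 -1.74098694e+00  1.12187673e-04] [-0.25922731  0.10841746  0.97315065] 0.02234863354953356
```

View pics/g5.png

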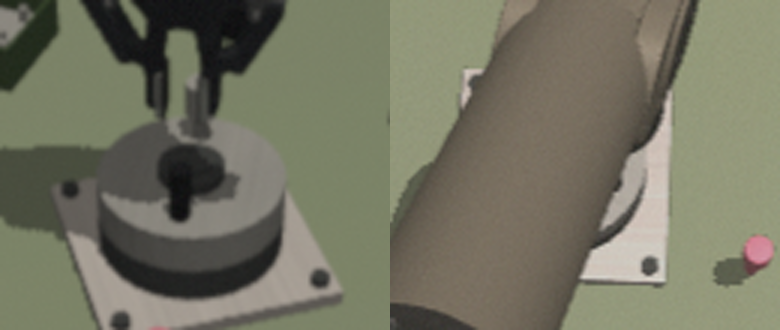

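The pin stands in the hole at crop (197,105), and the fingers are above the post at (180,180). Now lowering around the post.

{"method": "send_rows", "body": {"deltas": [[0.26, -0.005, 0, 0.1, 0, 0, 0], [0.26, -0.005, 0, 0.2, 0, 0, 0], [0.26, -0.005, 0, 0.28, 0, 0, 0], [0.26, -0.005, 0, 0.34, 0, 0, 0], [0.26, -0.005, 0, 0.38, 0, 0, 0], [0.26, -0.005, 0, 0.38, 0, 0, 0]]}}

```text
clock: 11.65
tcp_pos: [0.5585, -0.003, 0.1195]
orientation: [-2.616, -1.738, 0.003]
contact_force: [-0.3, -0.1, -0.2]
grip_width: 0.0221
```

{"method": "send_rows", "body": {"deltas": [[0.26, 0, 0, 0.05, 0, 0, 0], [0.26, 0, 0, 0.1, 0, 0, 0], [0.26, 0, 0, 0.14, 0, 0, 0], [0.26, 0, 0, 0.16, 0, 0, 0], [0.26, 0, 0, 0.16, 0, 0, 0], [0.26, 0, 0, 0.16, 0, 0, 0]]}}

```text
clock: 12.15
tcp_pos: [0.5592, -0.0032, 0.0967]
orientation: [-2.617, -1.738, 0.0]
contact_force: [-0.1, 0.1, -0.0]
grip_width: 0.0227
```

{"method": "send_rows", "body": {"deltas": [[0.26, 0.0001, 0.007, 0, 0, 0, -0.007], [0.26, 0.0003, 0.014, 0, 0, 0, -0.0139], [0.26, 0.0007, 0.021, 0, 0, 0, -0.021], [0.26, 0.0012, 0.0279, 0, 0, 0, -0.0278], [0.26, 0.002, 0.035, 0, 0, 0, -0.035], [0.26, 0.0027, 0.0418, 0, 0, 0, -0.0417], [0.26, 0.0037, 0.0487, 0, 0, 0, -0.0486], [0.26, 0.0049, 0.0556, 0, 0, 0, -0.0556], [0.26, 0.0049, 0.0556, 0, 0, 0, -0.0556]]}}

```text
clock: 12.9
tcp_pos: [0.5674, -0.0056, 0.0968]
orientation: [-2.454, -1.962, -0.0]
contact_force: [-2.0, 2.3, 1.0]
grip_width: 0.0223
```

```bash
cat >> h.py <<'E'
def chk(tag=''):
    o=r.get_obs();p=o['tcp_pos'];c=np.array([.578,.042]);v=p[:2]-c
    w=o['orientation'];jaw=2*np.degrees(np.arctan2(w[1],w[0]))-90
    th=np.degrees(np.arctan2(v[1],v[0]));t=np.array([-v[1],v[0]])/np.hypot(*v)
    F=o['contact_force'];print('ang %.1f R %.1f jaw-tan %.1f z %.1f Ftan %.1f Frad %.1f Fz %.1f w %.1f t %.1f'%(th%360,np.hypot(*v)*1e3,(jaw-th-90+180)%180,p[2]*1e3,F[:2]@t,F[:2]@v/np.hypot(*v),F[2],o['grip_width']*1e3,o['clock']))
E
python3 - <<'E'
from h import *
chk()
d=grab('side','s6.png');a=d['pixels'][170:280,260:390,::-1]
f=lambda a:cv2.resize(a,None,fx=5,fy=5,interpolation=cv2.INTER_CUBIC)
cv2.imwrite('pics/g6.png',f(a))
E
```

```text
ang 257.4 R 48.7 jaw-tan 179.9 z 96.8 Ftan -2.4 Frad -1.8 Fz 1.0 w 22.3 t 12.9
```

View pics/g6.png

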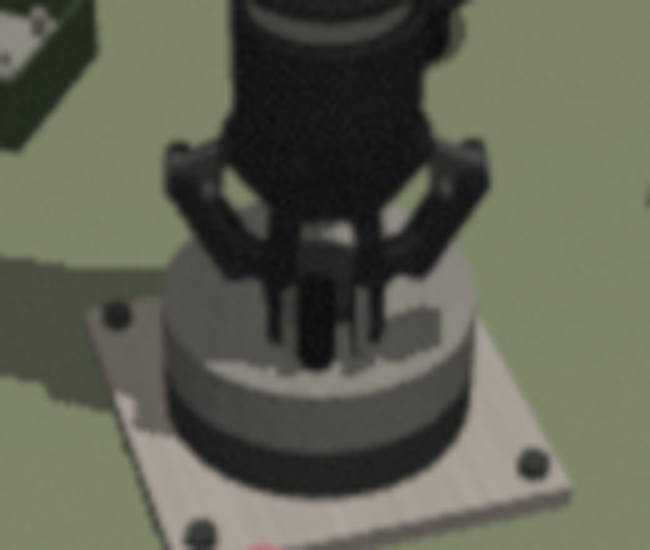

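The left finger is pushing the post at about 3 N, and the gripper hides the pin in this view. I'll go on turning in free territory, using force for feedback.

{"method": "send_rows", "body": {"deltas": [[0.26, 0.0001, 0.007, 0, 0, 0, -0.007], [0.26, 0.0003, 0.014, 0, 0, 0, -0.0139], [0.26, 0.0007, 0.021, 0, 0, 0, -0.021], [0.26, 0.0012, 0.0279, 0, 0, 0, -0.0278], [0.26, 0.002, 0.035, 0, 0, 0, -0.035], [0.26, 0.0027, 0.0418, 0, 0, 0, -0.0417], [0.26, 0.0037, 0.0487, 0, 0, 0, -0.0486], [0.26, 0.0049, 0.0556, 0, 0, 0, -0.0556]]}}

```text
clock: 13.62
tcp_pos: [0.5754, -0.0067, 0.0967]
orientation: [-2.272, -2.169, 0.0]
contact_force: [-3.5, 2.5, 0.5]
grip_width: 0.0223
```

{"method": "send_rows", "body": {"deltas": [[0.26, 0.0001, 0.007, 0, 0, 0, -0.007], [0.26, 0.0003, 0.014, 0, 0, 0, -0.0139], [0.26, 0.0007, 0.021, 0, 0, 0, -0.021], [0.26, 0.0012, 0.0279, 0, 0, 0, -0.0278], [0.26, 0.002, 0.035, 0, 0, 0, -0.035], [0.26, 0.0027, 0.0418, 0, 0, 0, -0.0417], [0.26, 0.0037, 0.0487, 0, 0, 0, -0.0486], [0.26, 0.0049, 0.0556, 0, 0, 0, -0.0556], [0.26, 0.0049, 0.0556, 0, 0, 0, -0.0556]]}}

```text
clock: 14.37
tcp_pos: [0.584, -0.0067, 0.0967]
orientation: [2.075, 2.358, -0.0]
contact_force: [-3.8, 1.6, -1.6]
grip_width: 0.0223
```

```bash
python3 - <<'E'
from h import *
chk()
d=grab('side','s7.png');a=d['pixels'][170:280,260:390,::-1]
b=grab('top','t7.png')['pixels'][170:280,240:370,::-1]
f=lambda a:cv2.resize(a,None,fx=3,fy=3,interpolation=cv2.INTER_CUBIC)
cv2.imwrite('pics/g7.png',np.hstack([f(a),f(b)]))
E
```

```text
ang 277.1 R 49.1 jaw-tan 0.2 z 96.7 Ftan -3.6 Frad -2.1 Fz -1.6 w 22.3 t 14.4
```

View pics/g7.png

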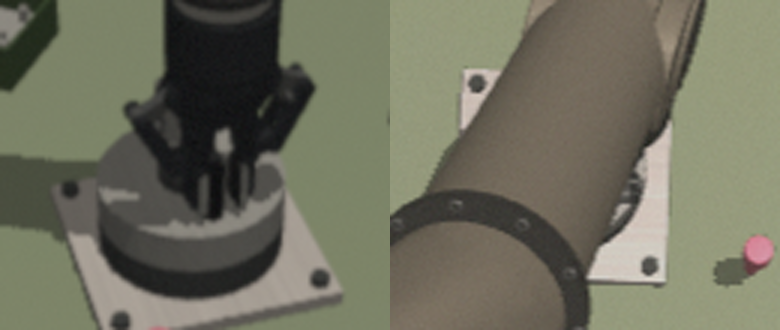

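The pin is still hidden behind the gripper. From here I take small steps and watch the force each time.

{"method": "send_rows", "body": {"deltas": [[0.26, 0.0001, 0.0056, 0, 0, 0, -0.0056], [0.26, 0.0002, 0.0112, 0, 0, 0, -0.0111], [0.26, 0.0004, 0.0168, 0, 0, 0, -0.0167], [0.26, 0.0004, 0.0168, 0, 0, 0, -0.0167]]}}

```text
clock: 14.8
tcp_pos: [0.5864, -0.0063, 0.0968]
orientation: [2.013, 2.412, -0.0]
contact_force: [-4.3, 1.9, -1.0]
grip_width: 0.0224
```

{"method": "send_rows", "body": {"deltas": [[0.26, 0.0001, 0.0056, 0, 0, 0, -0.0056], [0.26, 0.0002, 0.0112, 0, 0, 0, -0.0111], [0.26, 0.0002, 0.0112, 0, 0, 0, -0.0111]]}}

```text
clock: 15.05
tcp_pos: [0.5882, -0.0059, 0.0968]
orientation: [1.971, 2.446, -0.0]
contact_force: [-3.9, -0.2, -0.3]
grip_width: 0.0222
```

{"method": "send_rows", "body": {"deltas": [[0.26, 0.0001, 0.0056, 0, 0, 0, -0.0056], [0.26, 0.0002, 0.0112, 0, 0, 0, -0.0111], [0.26, 0.0002, 0.0112, 0, 0, 0, -0.0111]]}}

```text
clock: 15.3
tcp_pos: [0.5898, -0.0055, 0.0968]
orientation: [1.928, 2.48, -0.0]
contact_force: [-3.8, -0.7, -0.4]
grip_width: 0.0225
```

{"method": "send_rows", "body": {"deltas": [[0.26, 0.0001, 0.0056, 0, 0, 0, -0.0056], [0.26, 0.0002, 0.0112, 0, 0, 0, -0.0111], [0.26, 0.0002, 0.0112, 0, 0, 0, -0.0111]]}}

```text
clock: 15.55
tcp_pos: [0.5914, -0.005, 0.0968]
orientation: [1.884, 2.514, -0.0]
contact_force: [-3.5, -0.1, -0.5]
grip_width: 0.0224
```

{"method": "send_rows", "body": {"deltas": [[0.26, 0.0001, 0.0056, 0, 0, 0, -0.0056], [0.26, 0.0002, 0.0112, 0, 0, 0, -0.0111], [0.26, 0.0002, 0.0112, 0, 0, 0, -0.0111]]}}

```text
clock: 15.8
tcp_pos: [0.593, -0.0045, 0.0968]
orientation: [1.84, 2.546, 0.0]
contact_force: [-3.9, -0.7, -1.0]
grip_width: 0.0222
```

```bash
cat >> h.py <<'E'
def pin(h=None):
    o=r.get_obs();w=o['orientation'];th=2*np.degrees(np.arctan2(w[1],w[0]))+180-3.6
    a=np.radians(th-180 if h is None else h);a=a if np.sin(a)>0 else a+np.pi
    d=grab('side');p=np.array([.578+.048*np.cos(a),.042+.048*np.sin(a)])
    q=proj(d,[[*p,.125],[*p,.095],[*p,.085]]);print(np.degrees(a),np.round(q,1))
    g=d['pixels'].astype(int).sum(2)//3
    u,v=np.round(q[0]).astype(int);print(g[v-8:v+18,u-10:u+11])
E
python3 -c "
from h import *
np.set_printoptions(linewidth=200)
chk();pin()"
```

```text
ang 287.9 R 48.9 jaw-tan 0.4 z 96.8 Ftan -3.9 Frad -0.6 Fz -1.0 w 22.2 t 15.8
104.682918469696 [[313.5 197.5]
 [313.6 208.3]
 [313.6 211.8]]
[[119 120 119 118 118 119 119 120 119 119 119 119 119 119 119 114  78  37  22  22  21]
 [120 120 119 119 120 119 120 119 119 119 119 120 120 120 119 115  85  44  25  18  21]
 [119 119 120 119 119 119 119 120 120 120 120 120 120 120 119 117  89  51  25  20  21]
 [119 119 119 119 119 119 119 120 120 119 119 120 119 118 120 117  95  57  25  22  23]
 [120 119 120 119 119 119 120 120 118 120 120 120 119 120 119 117 100  62  26  20  23]
 [119 119 120 119 119 119 119 118 118 117 118 119 120 119 119 117  92  52  26  18  21]
 [120 120 120 120 119 119 118 112 109 108 107 112 114 116 118 115  82  41  20  22  20]
 [119 119 120 120 118 114 105  96  91  92  89  93  98 105 114 107  74  34  24  22  19]
 [119 119 118 119 115 100  87  83  82  82  82  83  83  90  99  86  54  30  26  22  22]
 [119 120 119 117 104  88  82  80  81  81  80  81  82  82  83  62  37  29  41  32  28]
 [119 119 119 117  96  82  80  81  80  80  81  81  81  79  72  47  31  40  48  40  30]
 [
[... 603 characters left out ...]
35]
 [120 120 119 109  76  46  38  43  55  63  67  66  69  61  54  44  41  45  68  84  67]
 [120 119 118  98  61  37  44  54  67  71  70  65  59  50  45  43  41  53  85  99  77]
 [120 119 116  93  55  35  48  60  68  71  65  56  48  43  42  41  43  52  78  88  66]
 [120 120 118 104  73  45  48  57  60  58  52  44  39  39  41  43  44  49  72  78  57]
 [119 117 118 109  85  60  47  48  50  44  40  39  36  34  39  52  56  53  71  77  56]
 [118 112 103  94  84  71  50  39  37  33  34  33  29  31  35  54  63  62  72  76  60]
 [104  94  85  80  80  78  58  38  27  26  28  26  26  26  26  38  57  60  67  75  70]
 [ 85  80  79  78  78  78  72  52  33  24  26  26  27  25  24  29  44  48  60  75  76]]
```

```bash
cat >> h.py <<'E'
def edge(img,d,ha):
    a=np.radians(ha);q=proj(d,[.578+.048*np.cos(a),.042+.048*np.sin(a),.125])[0]
    g=img.astype(float).mean(2);u0=int(round(q[0]));out=[]
    for u in range(u0-3,u0+3):
        c=g[int(q[1])-9:int(q[1])+6,u];m=(c[:2].mean()+82)/2
        i=np.argmax(c<m);out.append(int(q[1])-9+i-1+(c[i-1]-m)/(c[i-1]-c[i]))
    print(np.round(q,1),'edge-pred',np.round(np.array(out)-q[1],1))
E
python3 -c "
from h import *
np.set_printoptions(linewidth=200)
d=grab('side')
edge(d['pixels'],d,104.7)
s=cv2.imread('pics/s5.png')
edge(s,d,67.2)
q=proj(d,[.5966,.0862,.125])[0].round().astype(int)
print(q);print(s.astype(int).sum(2)[q[1]-8:q[1]+4,q[0]-9:q[0]+10]//3)
"
```

```text
[313.4 197.5] edge-pred [-1.8 -1.9 -2.  -2.1 -1.9 -1.6]
[327.2 196.1] edge-pred [  3.4   2.8  -3.8  -9.8  -9.7 -10.1]
[327 196]
[[118 119 118 119 118 119 117 109  71  30  21  20  20  20  26  32  34  34  31]
 [119 119 118 119 119 118 118 115  76  32  21  22  21  24  26  26  28  27  29]
 [117 118 118 119 118 118 118 115  79  35  19  20  23  21  23  19  26  24  21]
 [118 119 120 119 119 118 119 115  81  40  21  18  22  21  24  21  24  24  25]
 [118 119 119 118 119 118 118 116  85  43  25  20  22  23  23  25  25  23  24]
 [117 119 118 118 118 118 118 116  85  45  25  25  23  24  23  25  30  37  44]
 [118 118 119 119 120 121 124 122  83  40  24  24  24  23  25  36  55  82  89]
 [118 118 118 119 121 127 130 121  81  45  32  24  26  23  26  46  86 109 115]
 [117 119 119 121 127 133 132 108  74  55  51  36  24  20  26  52 101 117 119]
 [117 118 118 117 128 133 132 103  67  60  59  44  26  20  28  57 103 117 119]
 [118 118 117 108 116 129 130 102  66  60  62  44  28  23  29  64 104 118 119]
 [117 119 117 100  91 107 115  91  66  64  65  45  28  22  30  66 104 118 119]]
```

The pin head is visible in the side camera: its top edge is 1.9 px above prediction, meaning it has not dropped. After a drop I expect about +1.5 px.

{"method": "send_rows", "body": {"deltas": [[0.26, 0.0001, 0.0056, 0, 0, 0, -0.0056], [0.26, 0.0002, 0.0112, 0, 0, 0, -0.0111], [0.26, 0.0002, 0.0112, 0, 0, 0, -0.0111]]}}

```text
clock: 16.15
tcp_pos: [0.5946, -0.0039, 0.0968]
orientation: [1.795, 2.578, -0.0]
contact_force: [-3.0, -0.4, -0.9]
grip_width: 0.0221
```

```bash
cat > e.py <<'E'
from h import *
o=r.get_obs();w=o['orientation'];th=2*np.degrees(np.arctan2(w[1],w[0]))%180
d=grab('side');chk();edge(d['pixels'],d,(th-3.6)%180);print(th-3.6)
E
python3 e.py
```

```text
ang 289.9 R 48.9 jaw-tan 0.4 z 96.8 Ftan -4.1 Frad -0.7 Fz -1.3 w 22.1 t 16.2
[312.8 197.7] edge-pred [-1.8 -2.1 -2.  -1.9 -1.7 -1.3]
106.69013957442617
```

{"method": "send_rows", "body": {"deltas": [[0.26, 0.0001, 0.0056, 0, 0, 0, -0.0056], [0.26, 0.0002, 0.0112, 0, 0, 0, -0.0111], [0.26, 0.0002, 0.0112, 0, 0, 0, -0.0111]]}}

```text
clock: 16.45
tcp_pos: [0.5962, -0.0033, 0.0968]
orientation: [1.75, 2.609, 0.0]
contact_force: [-3.1, -1.4, -0.9]
grip_width: 0.0222
```

```bash
python3 e.py
```

```text
ang 291.9 R 48.8 jaw-tan 0.3 z 96.8 Ftan -3.4 Frad -0.5 Fz -1.1 w 21.9 t 16.5
[312.1 197.9] edge-pred [-1.7 -1.9 -2.  -1.9 -1.6 -1.4]
108.68512594667783
```

{"method": "send_rows", "body": {"deltas": [[0.26, 0.0001, 0.0056, 0, 0, 0, -0.0056], [0.26, 0.0002, 0.0112, 0, 0, 0, -0.0111], [0.26, 0.0002, 0.0112, 0, 0, 0, -0.0111]]}}

```text
clock: 16.75
tcp_pos: [0.5977, -0.0026, 0.0968]
orientation: [1.704, 2.639, 0.0]
contact_force: [-3.0, -0.0, -0.8]
grip_width: 0.0223
```

```bash
python3 e.py
```

```text
ang 293.9 R 48.8 jaw-tan 0.4 z 96.8 Ftan -4.2 Frad 0.5 Fz -0.7 w 22.2 t 16.8
[311.5 198.2] edge-pred [-1.5 -1.8 -2.  -2.  -1.9 -1.5]
110.68680287881077
```

{"method": "send_rows", "body": {"deltas": [[0.26, 0.0001, 0.0056, 0, 0, 0, -0.0056], [0.26, 0.0002, 0.0112, 0, 0, 0, -0.0111], [0.26, 0.0002, 0.0112, 0, 0, 0, -0.0111]]}}

```text
clock: 17.05
tcp_pos: [0.5993, -0.0019, 0.0968]
orientation: [1.658, 2.668, 0.0]
contact_force: [-3.7, -1.9, -1.1]
grip_width: 0.0223
```

```bash
python3 e.py
```

```text
ang 295.9 R 48.7 jaw-tan 0.4 z 96.8 Ftan -4.3 Frad 0.9 Fz -0.8 w 22.4 t 17.1
[310.9 198.4] edge-pred [-1.9 -1.9 -1.9 -1.8 -1.6 -1.3]
112.67996675119358
```

{"method": "send_rows", "body": {"deltas": [[0.26, 0.0001, 0.0056, 0, 0, 0, -0.0056], [0.26, 0.0002, 0.0112, 0, 0, 0, -0.0111], [0.26, 0.0002, 0.0112, 0, 0, 0, -0.0111]]}}

```text
clock: 17.35
tcp_pos: [0.6008, -0.0011, 0.0968]
orientation: [1.611, 2.697, 0.0]
contact_force: [-3.2, -2.4, -0.4]
grip_width: 0.0224
```

```bash
python3 e.py
```

```text
ang 297.8 R 48.7 jaw-tan 0.4 z 96.8 Ftan -4.0 Frad 0.7 Fz -1.6 w 22.2 t 17.4
[310.3 198.7] edge-pred [-1.2 -1.3 -1.4 -1.3 -1.1 -0.3]
114.68328566817812
```

The edge moved 0.6 px down, so the tip is probably in the bore's chamfer. I'll take smaller steps.

{"method": "send_rows", "body": {"deltas": [[0.26, 0, 0.0028, 0, 0, 0, -0.0028], [0.26, 0, 0.0056, 0, 0, 0, -0.0056], [0.26, 0, 0.0056, 0, 0, 0, -0.0056]]}}

```text
clock: 17.65
tcp_pos: [0.6014, -0.0007, 0.0968]
orientation: [1.589, 2.71, 0.0]
contact_force: [-2.5, -2.4, -0.8]
grip_width: 0.022
```

```bash
python3 e.py
```

```text
ang 298.8 R 48.7 jaw-tan 0.4 z 96.8 Ftan -4.3 Frad 1.0 Fz -1.2 w 21.9 t 17.7
[310.  198.8] edge-pred [-1.3 -1.5 -1.4 -1.2 -0.6 -0.1]
115.64655713060647
```

{"method": "send_rows", "body": {"deltas": [[0.26, 0, 0.0028, 0, 0, 0, -0.0028], [0.26, 0, 0.0056, 0, 0, 0, -0.0056], [0.26, 0, 0.0056, 0, 0, 0, -0.0056]]}}

```text
clock: 17.95
tcp_pos: [0.6022, -0.0002, 0.0968]
orientation: [1.565, 2.724, 0.0]
contact_force: [-2.9, -1.4, -0.7]
grip_width: 0.0225
```

```bash
python3 e.py
```

```text
ang 299.8 R 48.7 jaw-tan 0.4 z 96.8 Ftan -2.1 Frad 0.5 Fz -1.2 w 21.9 t 18.0
[309.7 199. ] edge-pred [-1.4 -1.5 -1.3 -1.2 -0.8  0.2]
116.65679828013442
```

{"method": "send_rows", "body": {"deltas": [[0.26, 0, 0.0028, 0, 0, 0, -0.0028], [0.26, 0, 0.0056, 0, 0, 0, -0.0056], [0.26, 0, 0.0056, 0, 0, 0, -0.0056]]}}

```text
clock: 18.25
tcp_pos: [0.6029, 0.0002, 0.0968]
orientation: [1.541, 2.738, 0.0]
contact_force: [-3.7, -1.0, -1.0]
grip_width: 0.0225
```

```bash
python3 e.py
```

```text
ang 300.8 R 48.7 jaw-tan 0.5 z 96.8 Ftan -3.6 Frad 0.0 Fz -1.2 w 22.4 t 18.3
[309.4 199.1] edge-pred [-1.  -1.2 -1.4 -1.3 -1.  -0.5]
117.66667729649357
```

{"method": "send_rows", "body": {"deltas": [[0.26, 0, 0.0028, 0, 0, 0, -0.0028], [0.26, 0, 0.0056, 0, 0, 0, -0.0056], [0.26, 0, 0.0056, 0, 0, 0, -0.0056]]}}

```text
clock: 18.55
tcp_pos: [0.6036, 0.0007, 0.0968]
orientation: [1.516, 2.751, 0.0]
contact_force: [-3.8, -1.5, -1.2]
grip_width: 0.0223
```

```bash
python3 e.py; python3 -c "
from h import *
np.set_printoptions(linewidth=200)
pin()"
```

```text
ang 301.8 R 48.6 jaw-tan 0.5 z 96.8 Ftan -2.7 Frad -0.5 Fz -2.0 w 22.1 t 18.6
[309.1 199.3] edge-pred [-1.1 -1.2 -1.2 -1.2 -0.8 -0.2]
118.6755388985774
118.64229464733 [[309.1 199.3]
 [309.3 210.1]
 [309.3 213.6]]
[[119 119 118 119 119 119 120 120 119 119 118 118 119 119 119 118 118 119 119 119 119]
 [119 119 119 119 119 119 119 119 118 119 119 119 120 119 119 120 119 120 120 118 117]
 [119 119 119 119 118 119 118 119 119 119 119 120 120 119 120 119 119 118 118 120 119]
 [119 119 119 119 119 119 119 119 118 119 119 119 120 119 120 119 119 119 119 119 120]
 [119 120 119 119 119 119 119 119 119 119 119 120 120 119 119 119 120 119 118 118 119]
 [119 119 119 119 119 119 119 119 119 119 119 120 120 120 119 120 118 119 119 120 118]
 [118 119 119 120 119 118 118 117 117 117 117 118 118 120 118 119 119 119 119 119 119]
 [120 118 119 119 118 112 106 103 102 102 103 109 114 118 119 118 119 119 120 119 119]
 [120 119 119 117 109  97  89  86  83  84  85  90 102 113 118 119 118 119 118 118 119]
 [119 119 118 109  94  85  82  82  81  82  82  82  88 104 114 119 119 119 119 119 119]
 [118 120 117  9
[... 676 characters left out ...]
60]
 [120 119 117  99  73  63  61  62  61  61  61  62  62  62  84  98  81  51  39  42  59]
 [120 119 118 103  76  62  62  61  60  61  61  61  62  61  73  80  60  38  32  44  61]
 [119 120 118 112  84  64  61  63  61  62  62  61  60  61  70  76  56  34  31  45  58]
 [119 119 119 115  92  69  62  62  62  60  62  61  61  63  73  76  63  40  27  41  49]
 [119 118 117 110  92  72  62  62  61  62  60  61  64  70  77  78  71  54  34  33  39]
 [117 112 104  94  83  73  67  62  60  60  61  61  67  73  77  77  77  68  45  30  32]
 [110  98  85  80  78  76  72  64  61  60  61  62  68  74  77  76  78  76  56  36  28]
 [ 95  83  78  78  78  79  76  66  61  62  60  61  67  74  75  76  77  77  68  50  34]]
```

{"method": "send_rows", "body": {"deltas": [[0.26, 0, 0.0028, 0, 0, 0, -0.0028], [0.26, 0, 0.0056, 0, 0, 0, -0.0056], [0.26, 0, 0.0056, 0, 0, 0, -0.0056]]}}

```text
clock: 18.9
tcp_pos: [0.6043, 0.0011, 0.0968]
orientation: [1.492, 2.765, 0.0]
contact_force: [-3.3, -1.7, -0.6]
grip_width: 0.0226
```

```bash
python3 e.py
```

```text
ang 302.8 R 48.6 jaw-tan 0.5 z 96.8 Ftan -2.7 Frad -0.1 Fz -0.7 w 22.4 t 18.9
[308.8 199.4] edge-pred [-1.2 -1.3 -1.2 -1.2 -0.8 -0. ]
119.68480252521466
```

{"method": "send_rows", "body": {"deltas": [[0.26, 0, 0.0042, 0, 0, 0, -0.0042], [0.26, 0.0001, 0.0084, 0, 0, 0, -0.0083], [0.26, 0.0001, 0.0084, 0, 0, 0, -0.0083]]}}

```text
clock: 19.2
tcp_pos: [0.6054, 0.0019, 0.0968]
orientation: [1.455, 2.784, 0.0]
contact_force: [-2.9, -1.6, -1.7]
grip_width: 0.0221
```

```bash
python3 e.py
```

```text
ang 304.3 R 48.7 jaw-tan 0.4 z 96.8 Ftan -3.3 Frad -1.1 Fz -1.1 w 22.4 t 19.2
[308.4 199.7] edge-pred [-1.1 -1.3 -1.3 -1.1 -1.  -0.5]
121.20193758976046
```

{"method": "send_rows", "body": {"deltas": [[0.26, 0.0001, 0.0056, 0, 0, 0, -0.0056], [0.26, 0.0002, 0.0112, 0, 0, 0, -0.0111], [0.26, 0.0002, 0.0112, 0, 0, 0, -0.0111]]}}

```text
clock: 19.5
tcp_pos: [0.6069, 0.003, 0.0968]
orientation: [1.406, 2.809, 0.001]
contact_force: [-2.2, -0.4, -1.9]
grip_width: 0.0221
```

```bash
python3 e.py
```

```text
ang 306.5 R 48.6 jaw-tan 0.3 z 96.8 Ftan -2.7 Frad -0.4 Fz -1.4 w 22.2 t 19.6
[307.8 200. ] edge-pred [1.9 1.5 1.4 1.3 1.3 1.4]
123.22782472649735
```

The pin dropped: its edge jumped to +1.5 px. I stop turning, back the finger off the post and lift away.

{"method": "send_rows", "body": {"deltas": [[0.26, 0, -0.01, 0, 0, 0, 0], [0.26, 0, -0.019, 0, 0, 0, 0], [0.26, 0, -0.019, 0, 0, 0, 0], [0.26, 0, -0.019, -0.08, 0, 0, 0], [0.26, 0, -0.019, -0.2, 0, 0, 0], [0.26, 0, -0.019, -0.35, 0, 0, 0], [0.26, 0, -0.019, -0.5, 0, 0, 0], [0.26, 0, -0.019, -0.55, 0, 0, 0], [0, 0, -0.019, -0.55, 0, 0, 0], [0, 0, -0.019, -0.55, 0, 0, 0]]}}

```text
clock: 20.38
tcp_pos: [0.6045, 0.0012, 0.1797]
orientation: [1.408, 2.808, 0.001]
contact_force: [0.4, 0.4, -0.5]
grip_width: 0.0007
```

```bash
python3 - <<'E'
from h import *
from scipy.spatial.transform import Rotation as Ro
chk();d=grab('side','s9.png');edge(d['pixels'],d,123.2)
o=r.get_obs();p=o['tcp_pos'];M=Ro.from_rotvec(o['orientation']).as_matrix();print(p)
g=np.array([.578+.048*np.cos(np.radians(123.2)),.042+.048*np.sin(np.radians(123.2)),.15]);print(g,M.T@(g-p)/.15)
# pin head centre from side image (mid-height silhouette columns)
np.set_printoptions(linewidth=200)
q=proj(d,[*g[:2],.1155])[0].round().astype(int);print(q);im=d['pixels'].astype(int).sum(2)//3
print(im[q[1]-6:q[1]+16,q[0]-9:q[0]+10])
E
```

```text
ang 303.0 R 48.7 jaw-tan 3.7 z 179.7 Ftan 0.5 Frad -0.1 Fz -0.5 w 0.7 t 20.4
[307.8 200. ] edge-pred [2.2 1.8 1.7 1.7 1.9 2.2]
[0.60386068 0.00119332 0.1787094 ]
[0.55171697 0.08216469 0.15      ] [0.6404097  0.04447417 0.19174653]
[308 203]
[[118 117 117 117 118 118 118 118 117 117 117 118 118 117 117 118 118 118 117]
 [118 117 117 118 118 118 117 117 117 118 117 118 117 118 117 117 118 116 117]
 [118 117 118 117 117 117 117 117 117 117 117 118 117 117 118 118 117 118 117]
 [118 117 117 117 118 118 117 117 116 118 118 117 117 118 118 118 118 117 117]
 [117 117 117 117 117 117 115 113 111 111 115 115 116 118 118 117 118 117 117]
 [117 117 117 116 113 108 103  97  95  95  98 104 108 115 118 117 117 116 118]
 [117 118 117 113 102  92  86  83  81  81  82  86  95 110 116 117 117 117 117]
 [117 117 116 104  88  82  80  81  80  80  80  81  85 100 113 117 117 117 117]
 [117 117 115  98  83  80  80  79  80  80  79  80  80  88 109 116 117 118 117]
 [117 117 115  91  77  78  79  79  79  80  79  79  76  80 106 116 117 117 117]
 [117 118 114  86  69  73  77  78  79  78  77  76  71  77 105 116 11
[... 180 characters left out ...]
14  86  63  61  61  61  60  60  61  61  61  65  81  86  83  81  81]
 [118 117 116  88  64  59  61  62  60  61  61  61  60  63  74  79  78  78  79]
 [118 117 115  90  65  61  60  61  60  61  61  60  61  63  73  78  78  78  78]
 [118 116 114  91  66  61  61  62  61  61  61  61  60  63  72  77  78  79  78]
 [116 110 101  81  62  61  61  61  61  61  61  61  60  63  73  78  78  79  79]
 [109  96  84  71  62  60  62  61  60  60  60  59  59  61  72  78  77  78  79]
 [ 92  84  77  73  66  60  62  62  61  60  60  61  60  64  73  76  75  77  77]
 [ 79  78  77  76  70  64  62  61  61  61  60  62  66  72  76  75  76  76  75]
 [ 76  77  77  78  75  71  63  61  60  60  60  59  70  75  76  75  74  69  66]]
```

{"method": "send_rows", "body": {"deltas": [[0, 0.2, 0.015, 0, 0, 0, 0], [0, 0.42, 0.03, 0, 0, 0, 0], [0, 0.64, 0.044, 0, 0, 0, 0], [0, 0.64, 0.044, 0, 0, 0, 0], [0, 0.64, 0.044, 0.1, 0, 0, 0], [0, 0.64, 0.044, 0.2, 0, 0, 0], [0, 0.64, 0.044, 0.27, 0, 0, 0], [0, 0.64, 0.044, 0.27, 0, 0, 0], [0, 0.64, 0.044, 0.27, 0, 0, 0], [0, 0.64, 0.044, 0.27, 0, 0, 0]]}}

```text
clock: 21.27
tcp_pos: [0.5525, 0.0816, 0.1389]
orientation: [1.409, 2.808, -0.0]
contact_force: [0.0, 0.4, 1.4]
grip_width: -0.0001
```

{"method": "send_rows", "body": {"deltas": [[0, 0, 0, 0.015, 0, 0, 0], [0, 0, 0, 0.03, 0, 0, 0], [0, 0, 0, 0.045, 0, 0, 0], [0, 0, 0, 0.06, 0, 0, 0], [0, 0, 0, 0.067, 0, 0, 0], [0, 0, 0, 0.067, 0, 0, 0], [0, 0, 0, 0.067, 0, 0, 0]]}}

```text
clock: 21.85
tcp_pos: [0.5522, 0.0819, 0.1287]
orientation: [-1.408, -2.808, 0.0]
contact_force: [0.2, 0.0, -0.1]
grip_width: -0.0002
```

{"method": "send_rows", "body": {"deltas": [[0, 0, 0, 0.007, 0, 0, 0], [0, 0, 0, 0.014, 0, 0, 0], [0, 0, 0, 0.014, 0, 0, 0]]}}

```text
clock: 22.1
tcp_pos: [0.5521, 0.0819, 0.1265]
orientation: [-1.408, -2.808, 0.0]
contact_force: [-0.2, 0.6, 0.6]
grip_width: -0.0
```

{"method": "send_rows", "body": {"deltas": [[0, 0, 0, 0.007, 0, 0, 0], [0, 0, 0, 0.014, 0, 0, 0], [0, 0, 0, 0.014, 0, 0, 0]]}}

```text
clock: 22.35
tcp_pos: [0.5528, 0.082, 0.125]
orientation: [1.408, 2.807, 0.001]
contact_force: [-0.2, 0.4, 2.9]
grip_width: -0.0003
```

{"method": "send_rows", "body": {"deltas": [[0, 0, 0, 0.007, 0, 0, 0], [0, 0, 0, 0.014, 0, 0, 0], [0, 0, 0, 0.014, 0, 0, 0]]}}

```text
clock: 22.6
tcp_pos: [0.5527, 0.082, 0.1229]
orientation: [1.408, 2.807, 0.001]
contact_force: [-0.4, 0.2, 4.7]
grip_width: 0.0002
```

{"method": "send_rows", "body": {"deltas": [[0, 0, 0, 0.007, 0, 0, 0], [0, 0, 0, 0.014, 0, 0, 0], [0, 0, 0, 0.014, 0, 0, 0]]}}

```text
clock: 22.85
tcp_pos: [0.5527, 0.082, 0.1207]
orientation: [1.408, 2.808, 0.001]
contact_force: [0.6, 0.1, 4.1]
grip_width: 0.0006
```

{"method": "send_rows", "body": {"deltas": [[0, 0, 0, 0.007, 0, 0, 0], [0, 0, 0, 0.014, 0, 0, 0], [0, 0, 0, 0.014, 0, 0, 0]]}}

```text
clock: 23.1
tcp_pos: [0.5527, 0.082, 0.1186]
orientation: [1.408, 2.808, 0.001]
contact_force: [-0.1, -0.2, 5.0]
grip_width: -0.0001
```

{"method": "send_rows", "body": {"deltas": [[0, 0, 0, 0.004, 0, 0, 0], [0, 0, 0, 0.008, 0, 0, 0], [0, 0, 0, 0.008, 0, 0, 0]]}}

```text
clock: 23.35
tcp_pos: [0.5527, 0.082, 0.1174]
orientation: [1.408, 2.808, 0.001]
contact_force: [1.1, -0.2, 4.7]
grip_width: 0.0002
```

{"method": "send_rows", "body": {"deltas": [[0, 0, 0, 0.004, 0, 0, 0], [0, 0, 0, 0.008, 0, 0, 0], [0, 0, 0, 0.008, 0, 0, 0]]}}

```text
clock: 23.6
tcp_pos: [0.5527, 0.082, 0.1162]
orientation: [1.408, 2.807, 0.001]
contact_force: [-0.9, -0.2, 6.1]
grip_width: -0.0
```

{"method": "send_rows", "body": {"deltas": [[0, 0, 0, 0.004, 0, 0, 0], [0, 0, 0, 0.007, 0, 0, 0], [0, 0, 0, 0.007, 0, 0, 0]]}}

```text
clock: 23.85
tcp_pos: [0.5529, 0.082, 0.1161]
orientation: [1.408, 2.807, 0.002]
contact_force: [-3.0, 0.0, 12.8]
grip_width: 0.0002
```

The force rose to 12.8 N and travel stopped with the tips at about 105 mm, the fully-home height. Retracting to check.

{"method": "send_rows", "body": {"deltas": [[0, 0, 0, -0.03, 0, 0, 0], [0, 0, 0, -0.1, 0, 0, 0], [0, 0, 0, -0.3, 0, 0, 0], [0, 0, 0, -0.55, 0, 0, 0], [0, 0, 0, -0.8, 0, 0, 0], [0, 0, 0, -0.8, 0, 0, 0], [0, 0, 0, -0.8, 0, 0, 0], [0, 0, 0, -0.8, 0, 0, 0]]}}

```text
clock: 24.52
tcp_pos: [0.5518, 0.0819, 0.2347]
orientation: [-1.408, -2.808, -0.0]
contact_force: [0.7, 0.2, -0.1]
grip_width: 0.0004
```

```bash
python3 - <<'E'
from h import *
d=grab('side','s10.png');edge(d['pixels'],d,123.2)
a=d['pixels'][180:260,270:370,::-1]
cv2.imwrite('pics/g10.png',cv2.resize(a,None,fx=7,fy=7,interpolation=cv2.INTER_CUBIC))
a=np.abs(d['pixels'][:,:,::-1].astype(int)-cv2.imread('pics/side0.png')).max(2)
chk()
E
```

```text
[307.8 200. ] edge-pred [ 0.1 -6.4 -6.1 -6.2 -6.5 -5.1]
ang 123.8 R 47.9 jaw-tan 2.9 z 233.9 Ftan 0.3 Frad -0.2 Fz -1.0 w 0.0 t 24.6
```

View pics/g10.png

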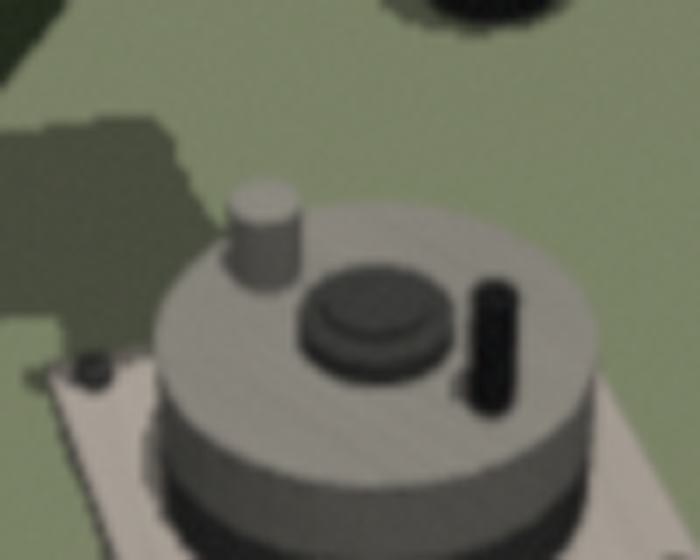

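The pin head at crop (265,235) sits directly on the collar. Its top edge is at about row 205.4, 5.4 px below prediction, which matches fully home (another 10 mm after the drop). Nothing is touching it.

```bash
python3 -c "
from h import *
print(r.hand_in())"
```

```text
the job is handed in; nothing more can be done
None
```

The collar is locked: the pin is fully home with its head sitting on the collar, and the job is handed in at about 24.6 s.

- **Setting the pin:** I took the plain pin from the white stand and set it in the collar's hole. No contact force showed on the way in.
- **Turning:** I turned the collar counter-clockwise by its post in small steps, with about 3–4 N on the post. I stopped as soon as the side camera showed the pin drop; its head edge moved down about 3 px, against about 3.4 px expected. Swivel was then about 0.52 rad, which lies within the stated range.
- **Pressing home:** I pressed the pin down at about 5–6 N until it stopped. The force then rose to 12.8 N with the fingertips at about 105 mm, the fully-home height.

**Last checks:** in the final side image the head sits flush on the collar, with its edge 5.4 px below prediction, as expected for fully home. The gripper was about 12 cm above it, touching nothing.

- **Failed check:** the automatic edge script gave a false reading (about −6 px) on that last image, because the gripper's shadow confused it. I read the edge from the picture instead.
- **Not checked:** I only saw the fixture area in that last image. I made no final whole-scene comparison for the other objects.

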